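# Balance two pulleys on the pivoting hanging bar

## Task

A rotor already hangs on the left arm of the pivoting bar. Hang the other parts alternately so that the bar ends level: first the large pulley in the notch of the right arm, then the small pulley in the notch of the left arm, each hook fully down in its notch (feel for it gently along the saddle). Never let the bar tip onto its stops, do not press or knock the hooks hard against the rack (over 15 N), and leave the other things on the bench alone.

Things in the scene. Friction and masses are not known exactly. Their poses are not given: they have to be found in the camera images.
- big_grip (a point): The large steel pulley's grip tab: point on the tab's axis, 10 mm below its top, 134 mm above the pulley's underside, 42 mm above the underside of the hook's upper arm. Tab 18 (x) x 14 (y) x 34 mm, on the pulley's axis, top of all. z up; the pulley stands upright on the bench at first. The hook lies in this point's x-z plane, mouth to +x, spine on -x.
- big_seat (a point): Bearing point of the large pulley's hook: middle of the underside of its upper arm, 2 mm behind (-x) and 42 mm below big_grip; this face rests on the bar. Upper arm: 8 mm thick, 8 mm wide in y, x from -26 to +22 mm of the pulley's axis, with a lip at x 14 to 22 mm that reaches 6 mm below this face. Spine at x -26 to -18 mm.
- big: The large steel pulley bolted under a flat aluminium C-hook: 56 mm across, 36 mm tall, total height 144 mm, about 420 g. Origin: centre of the pulley's underside; axes as the grip point. Upwards: pulley 36 mm, hook's lower arm 8 mm, open mouth 48 mm (42 at the lip), upper arm 8 mm, neck 10 mm, grip tab 34 mm.
- small_grip (a point): The small steel pulley's grip tab: point on the tab's axis, 10 mm below its top, 126 mm above the pulley's underside, 42 mm above the underside of the hook's upper arm. Tab 18 (x) x 14 (y) x 34 mm, on the pulley's axis, top of all. z up; the pulley stands upright on the bench at first. The hook lies in this point's x-z plane, mouth to +x, spine on -x.
- small_seat (a point): Bearing point of the small pulley's hook: middle of the underside of its upper arm, 2 mm behind (-x) and 42 mm below small_grip; this face rests on the bar. Upper arm: 8 mm thick, 8 mm wide in y, x from -26 to +22 mm of the pulley's axis, with a lip at x 14 to 22 mm that reaches 6 mm below this face. Spine at x -26 to -18 mm.
- small: The small steel pulley bolted under a flat aluminium C-hook: 40 mm across, 28 mm tall, total height 136 mm, about 160 g. Origin: centre of the pulley's underside; axes as the grip point. Upwards: pulley 28 mm, hook's lower arm 8 mm, open mouth 48 mm (42 at the lip), upper arm 8 mm, neck 10 mm, grip tab 34 mm.
- bar (a joint): Tilt of the rack's pivoting bar, rad: 0 level, positive when the left (+y) arm is down; starts about 0.17, because of the rotor hanging there. A centring spring (2.2 N m/rad) holds it: near the notches an arm yields about 10 mm per newton. The rubber stops are at 0.24 either way; beyond 0.225 the bar counts as on its stops.
- bar_mid (a point): Middle of the bar's top face, over the pivot (7 mm above its axis); y along the bar to the left arm's end, x across it (away from the robot), z out of its top; tilts with the bar. The bar is steel, 12 mm (x) x 14 mm (z) x 400 mm (y). A fixed copper-coloured rotor, 44 mm across, hangs under the left arm at y = 58 mm, down to 76 mm under the pivot axis.
- ledge_left (a point): On the top of the ledge of the left arm's dark saddle, 115 mm along the bar (+y) from bar_mid and 8 mm above the bar's top: a good place to set the hook down. Axes as bar_mid. From the pivot outwards a saddle has a flat ledge 50 mm long (14 mm wide in x), a notch 12 mm long open down to the bar's top, and a wall 30 mm long and 14 mm above the bar's top.
- ledge_right (a point): The same on the right arm (-y), 115 mm from bar_mid. The saddles are clamped by hand (hold 60 N): each notch's centre lies 131 to 159 mm from bar_mid, differing from arm to arm, and is not measured. A hook set lightly on the ledge here (1 to 2 N) and slid outwards drops 8 mm into the notch and is stopped by the wall.
- stand: The rack's stand, fixed to the bench: origin at the centre of the underside of its base plate (130 x 110 mm, 12 mm thick); its x, y, z are those of the level bar; the pivot axis is 153 mm up. The post is 22 mm wide; nothing of the stand is higher than 160 mm.
- stator_c (a point): Bystander: centre of a dark steel stator ring lying flat, 100 mm across, 28 mm high.
- cover_c (a point): Bystander: middle of a black plastic end cover like a bowl, 96 mm across, 35 mm high.
- driver_grip (a point): Bystander: handle of a screwdriver lying on the bench.
- mallet_grip (a point): Bystander: handle of a hammer lying on the bench.
- spanner_grip (a point): Bystander: grip of a spanner lying on the bench.
- socket_c (a point): Bystander: middle of an upright steel socket, 30 mm across, 40 mm high.
- can_c (a point): Bystander: middle of a grey can, 60 mm across, 120 mm high.

How it is judged:
By the outcome, as a careful person would: the job done as asked, in the order asked, and still so for the second after the job is handed in, with the robot touching nothing.
It also fails if it takes over 72 s, if anything falls off the work surface, if the arm or the gripper's body presses on something with over 40 N, if the wrist force passes 120 N, or if a joint passes its speed limit or range.

## Robot

A 6-joint arm with a two-finger parallel gripper is mounted at the origin on the work surface. World frame = base frame: x ahead of the robot, y to its left, z up, the work surface at z = 0. Lengths are in m, angles in rad, forces in N, time in s.
With the tool pointing down it reaches from about 0.35 to 0.975 m from the base axis. Payload 4.9 kg.
Tool frame: the origin (TCP) lies on the centre line of the jaws, within the pads' length; the fingertips stand 8 mm ahead of it and the grasp point (between the pads) lies 11 mm behind it (bot.tcp_to_tips is the distance from the TCP to the fingertips, in m); z points along the fingers, y is the line along which they close (so a half turn about z gives the same grasp; the last joint's range is limited). The gripper opens to 85 mm and grips with 20 to 120 N. Pads are 22 mm wide; open, the fingers measure 114 mm over their backs; the gripper's body (76 mm by 85 mm) begins 54 mm behind the grasp point. The pads swing forward as they close: fully open they stand 13 mm farther back than shut.
Start: joints at [-1.413, 0.053, 1.613, -0, 1.476, -0.119], TCP at [0.171, -0.601, 0.239] pointing down, gripper open.
Joint ranges: [-3.01, 3.01], [-1.01, 2.22], [0.06, 2.58], [-1.02, 4.17], [0.09, 2.62], [-3.14, 3.14]. Speed limits (rad/s): [2.57, 2.57, 3.14, 3.14, 3.14, 3.14].

## Interface

Orientations are given as a rotation vector (axis times angle).
In Python, from rig import bot, snapshot, camera_info gives the robot as it stands. The module is installed in compiled form; this text tells all that it offers.
- The arm moves only by the tool jog_arm, never from a script. Its argument "moves" is a list of rows, each a list of 5 numbers: the shift along the world's x, y, z in mm, then the turn about the world's z in units of 6 degrees (1.0 is 6 degrees), then the opening in per cent of the stroke, from 0 (shut) to 100 (fully open). In form: [[tx, ty, tz, roll, fingers], ...]. A call has 1 to 20 rows; each row shifts and turns the commanded pose from where the row before left it; what a row does not reach is not made up. A row lasts 1/10 s, in which the tool goes at most 50 mm and 8.59 degrees, less where a joint would pass 70% of its speed; a pose out of reach is approached as far as the arm can. A call with a gripper value outside its range is refused whole. The fingers move at their own pace and stop on an object; "squeeze" is the grip in N (left out, the last holds). Time passes only in rows, so rows that do not move let the fingers close. It gives the time, the measured TCP pose, the force, the opening and the grip force at its end, in the units of the state.
- bot.get_obs(): the state, without advancing time (a new reading comes with each control period).
- snapshot(name): name is "scene" or "top" or "wrist"; returns the picture (480x640x3 uint8, blue, green, red); there is no depth.
- camera_info(name): a dict with "vfov" (degrees; the focal length in pixels is half the picture's height over the tangent of half this angle, whatever the lens; pixels are square), "cx", "cy" (the principal point, pixels), "origin" and "rotation" of the camera in the world. Camera axes: x right, y up, looking along -z (the intrinsics and any distortion apply to the point x, -y, -z); pixel columns grow to the right and rows downward; lengths in m; the calibration is good to about 2 mm. A picture is of the moment at which its call begins: read the wrist's pose just before it. camera_info takes no time and is no camera call; for the wrist camera it gives the pose at the moment of the call.
- bot.hand_in(): hands the job in; it is judged then, once.
The state is a dict: "time_s": time; "q": joint angles; "joint_vel": joint speeds; "joint_torque": joint torques, N m; "ee_pos": TCP position; "tool_rot": TCP orientation; "contact_force": force on the tool from outside, world axes, zero at the start; "ft_torque": the same for the moment, N m; "width": opening from 0.0 (shut) to 1.0 (fully open); "grip_force": force on a finger pad.
Only numpy, scipy, OpenCV 4.12 (cv2) and the standard library are available. Lean on these libraries where they do the work, as an engineer would, in place of code of your own. Each camera call takes 0.05 s, during which the arm holds its last target. There are 200 camera calls.

## Working session

There is one attempt and no reset: what is moved stays moved. The work goes in short steps, Python scripts to look and compute and a tool call to move; the robot and the scene stay as the last step left them, time stands still between calls to the robot, and variables do not carry over. Pictures are saved under pics/ and viewed, at most 10 in all, crops included, and the job is handed in when it is done.

Besides the shell and the picture viewer there is one more tool, called after ">>>" as name(argument=value, ...), one argument or row to a line, values as JSON. jog_arm: Moves the arm, as the interface text tells. Its arguments: {"type":"object","properties":{"moves":{"type":"array"},"squeeze":{"type":"number"}},"required":["moves"]}

```bash
mkdir -p pics; cat > h.py <<'E'
import numpy as np, cv2
from rig import bot, snapshot, camera_info
def K(ci):
    f=240/np.tan(np.radians(ci['vfov'])/2); return np.array([[f,0,ci['cx']],[0,f,ci['cy']],[0,0,1]])
def ray(ci,u,v):
    k=K(ci); d=np.array([(u-k[0,2])/k[0,0],-(v-k[1,2])/k[1,1],-1.0])
    D=ci.get('distortion',None)
    return np.array(ci['origin']),np.array(ci['rotation'])@d
def plane(ci,u,v,z):
    o,d=ray(ci,u,v); return o+d*(z-o[2])/d[2]
def proj(ci,p):
    k=K(ci); q=np.array(ci['rotation']).T@(np.array(p)-np.array(ci['origin']))
    return k[0,2]+k[0,0]*q[0]/-q[2], k[1,2]+k[1,1]*-q[1]/-q[2]
E
python3 - <<'E'
from h import *
for n in ['scene','top']:
    ci=camera_info(n); print(n,ci)
    cv2.imwrite(f'pics/{n}0.png',snapshot(n))
print(camera_info('wrist')); print(bot.get_obs())
E
```

```text
scene {'vfov': 43.18979862837709, 'cx': 311.10352963076366, 'cy': 228.5777278553569, 'origin': array([1.10043808, 0.51466031, 1.12846853]), 'rotation': array([0.33775794, 0.6909836 , 2.18459032])}
top {'vfov': 42.09198505869278, 'cx': 310.02013813972275, 'cy': 258.6493613034401, 'origin': array([0.33660778, 0.05819814, 1.81263707]), 'rotation': array([ 0.08860187, -0.10288602, -1.56747192])}
{'vfov': 59.863210162979804, 'cx': 319.29160261295056, 'cy': 244.32303994985463, 'origin': array([ 0.23464099, -0.58302648,  0.37316542]), 'rotation': array([-0.22777279,  0.17384811, -1.28599087])}
{'time_s': 0.1, 'q': array([-1.41298770e+00,  5.32638968e-02,  1.61418829e+00, -2.86068648e-05,
        1.47600194e+00, -1.19039927e-01]), 'joint_vel': array([ 0.00041341, -0.00070287, -0.00296526,  0.0006743 ,  0.00138673,
       -0.00034814]), 'joint_torque': array([ 6.47475772e-04, -3.94903100e+01, -3.71365786e+01, -1.44119854e-04,
        3.88187109e-03, -1.29580391e-05]), 'ee_pos': array([ 0.1707082 , -0.60064939,  0.23818378]), 'tool_rot': array([-3.10969885e+00, -4.33232759e-01,  1.01337421e-04]), 'contact_force': array([ 0.88540138,  0.72490431, -0.31846209]), 'ft_torque': array([-0.00458552,  0.01874042,  0.00305044]), 'grip_force': 0.0, 'width': 0.9994559142203652}
```

```bash
sed -i "s/np.array(ci\['rotation'\])/cv2.Rodrigues(np.array(ci['rotation'],float))[0]/" h.py; cat h.py | grep Rod
```

```text
return np.array(ci['origin']),cv2.Rodrigues(np.array(ci['rotation'],float))[0]@d
    k=K(ci); q=cv2.Rodrigues(np.array(ci['rotation'],float))[0].T@(np.array(p)-np.array(ci['origin']))
```

View pics/top0.png

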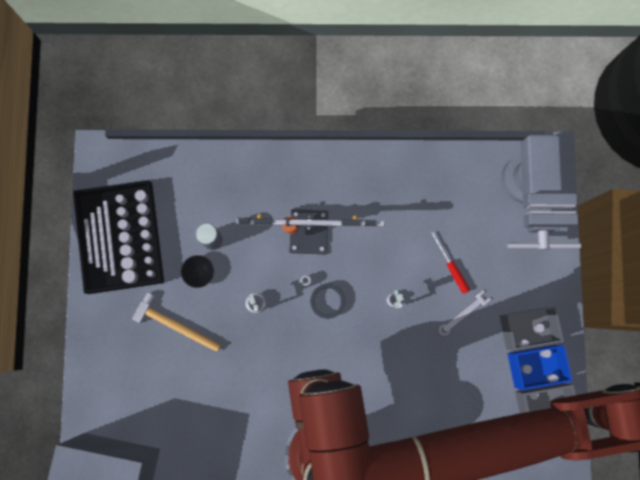

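View pics/scene0.png

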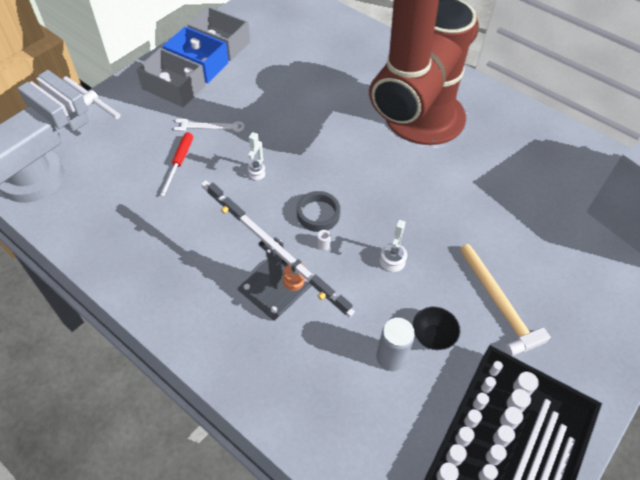

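```bash
python3 - <<'E'
from h import *
t=cv2.imread('pics/top0.png'); s=cv2.imread('pics/scene0.png')
r=lambda im,x,y,w,h,k:cv2.resize(im[y:y+h,x:x+w],None,fx=k,fy=k,interpolation=cv2.INTER_CUBIC)
a=np.hstack([r(t,235,270,66,50,6),r(t,375,270,66,50,6)])[:, :792]
b=np.hstack([r(s,370,210,66,50,6),r(s,230,130,66,50,6)])
cv2.imwrite('pics/c1.png',np.vstack([a,b])[:600])
cv2.imwrite('pics/c2.png',np.vstack([r(t,230,200,160,60,5)[:300],r(s,195,175,160,150,2)[:300,:].copy().repeat(1,0) if 0 else cv2.copyMakeBorder(r(s,195,175,165,150,2),0,0,0,470,cv2.BORDER_CONSTANT)[:300,:800]]))
E
```

```text
(no output)
```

View pics/c1.png

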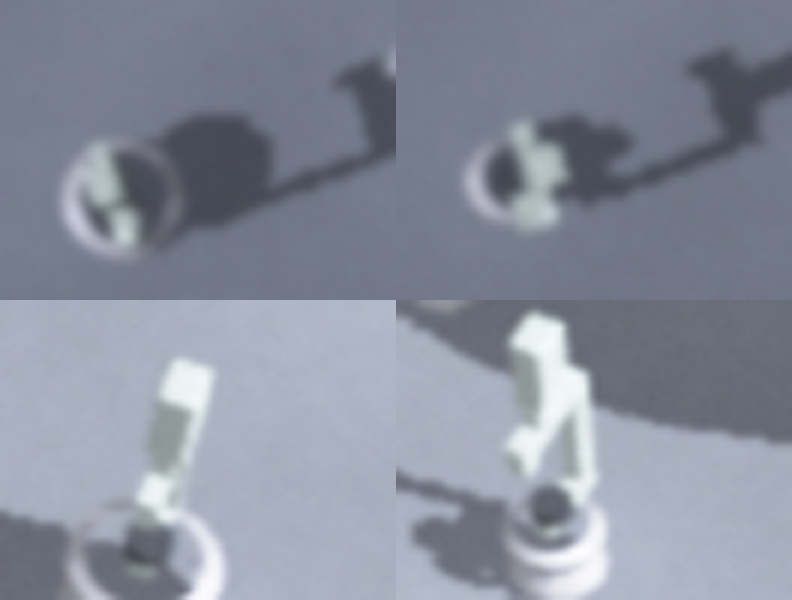

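View pics/c2.png

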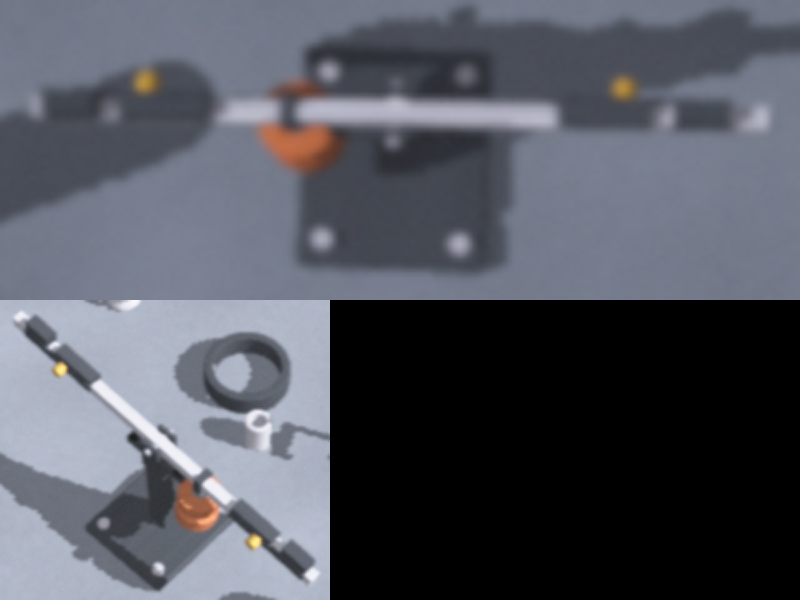

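```bash
cat >> h.py <<'E'
def tri(c1,p1,c2,p2):
    o1,d1=ray(c1,*p1);o2,d2=ray(c2,*p2)
    A=np.array([d1,-d2]).T; t=np.linalg.lstsq(A,o2-o1,rcond=None)[0]
    a=o1+d1*t[0];b=o2+d2*t[1]; return (a+b)/2,np.linalg.norm(a-b)
E
python3 - <<'E'
from h import *
np.set_printoptions(precision=4,suppress=True)
T=camera_info('top');S=camera_info('scene')
def p(n,c,u,v,z): print(n,plane(c,u,v,z))
p('big ringT',T,255.3,303,.036)
p('big tab T',T,255.8,307.5,.144);p('big tab T2',T,252.2,299.2,.144)
p('big tabS',S,401.3,222.5,.144); p('big armendS',S,396.2,241.7,.098);p('big boltS',S,394.7,251.3,.05)
p('sm ringT',T,393.2,300,.028);p('sm tabT',T,399.8,296.7,.136);p('sm topend',T,396,292,.09);p('sm bot',T,398.2,305.5,.09)
p('sm tabS',S,254,135,.136);p('sm spine top',S,259.8,144.2,.1);p('sm spine bot',S,261.2,161.2,.036);p('sm lip',S,250.7,155,.084);p('sm bolt',S,255.7,163.8,.04)
p('bar L',T,237,220.7,.126);p('bar R',T,384,223.5,.194);p('notch L',T,252,222,.135);p('notch R',T,363,223.4,.185)
for a in [(230+329/5,200+70/5),(230+466/5,200+74/5),(230+321/5,200+238/5),(230+459/5,200+244/5)]: p('screw',T,*a,.014)
p('pivot screws',T,230+396/5,200+115/5,.155)
for n,u,v in [('stator',328,300),('socket',306,281),('can top',206,233),('cover',198,270)]: p(n,T,u,v,.03 if n!='can top' else .12)
E
```

```text
big ringT [0.427  0.1976 0.036 ]
big tab T [0.4096 0.1876 0.144 ]
big tab T2 [0.4317 0.1975 0.144 ]
big tabS [0.4275 0.202  0.144 ]
big armendS [0.443  0.2076 0.098 ]
big boltS [0.4347 0.2052 0.05  ]
sm ringT [ 0.4365 -0.1962  0.028 ]
sm tabT [ 0.4393 -0.1987  0.136 ]
sm topend [ 0.4551 -0.1955  0.09  ]
sm bot [ 0.4178 -0.201   0.09  ]
sm tabS [ 0.4375 -0.194   0.136 ]
sm spine top [ 0.4262 -0.1896  0.1   ]
sm spine bot [ 0.4228 -0.1932  0.036 ]
sm lip [ 0.4543 -0.1934  0.084 ]
sm bolt [ 0.4398 -0.1949  0.04  ]
bar L [0.6478 0.2432 0.126 ]
bar R [ 0.6287 -0.1514  0.194 ]
notch L [0.6426 0.2013 0.135 ]
notch R [ 0.6304 -0.0969  0.185 ]
screw [0.6888 0.0836 0.014 ]
screw [0.6866 0.0033 0.014 ]
screw [0.5894 0.088  0.014 ]
screw [0.586  0.0076 0.014 ]
pivot screws [0.6366 0.0454 0.155 ]
stator [ 0.4361 -0.0094  0.03  ]
socket [0.4905 0.0535 0.03  ]
can top [0.6145 0.3283 0.12  ]
cover [0.5217 0.3633 0.03  ]
```

>>> jog_arm(
  moves=[
    [12,22,6,0,100],
    [12,24,6,0,100],
    [12,26,6,0,100],
    [12,26,6,0,100],
    [12,26,6,0,100],
    [12,26,6,0,100],
    [12,26,6,0,100],
    [12,26,6,0,100],
    [12,26,6,0,100],
    [12,26,6,0,100],
    [12,26,6,0,100],
    [12,26,6,0,100],
    [13,26,6,0,100],
    [14,26,6,0,100],
    [14,24,0,0,100],
    [14,10,0,0,100],
    [0,0,0,0,100],
    [0,0,0,0,100],
  ],
)

```text
time_s: 1.9
ee_pos: [0.3696, -0.2091, 0.3228]
tool_rot: [-3.111, -0.435, 0.002]
contact_force: [-0.0, 0.7, -0.2]
width: 0.997
grip_force: 0.0
```

```bash
python3 - <<'E'
from h import *
o=bot.get_obs();print(o['time_s'],o['ee_pos'],o['tool_rot'],o['contact_force'])
W=camera_info('wrist');np.save('w1.npy',[W],allow_pickle=True)
im=snapshot('wrist')
print(proj(W,(.437,-.196,.136)),proj(W,(.63,-.097,.185)))
cv2.imwrite('pics/w1.png',im)
E
```

```text
1.9 [ 0.36955456 -0.20913532  0.32283226] [-3.11098775e+00 -4.34537958e-01  1.56120579e-03] [-0.02640374  0.74743835 -0.21582434]
(np.float64(326.70574722985), np.float64(126.96285992764265)) (np.float64(244.68113245895785), np.float64(-320.65146894623))
```

View pics/w1.png

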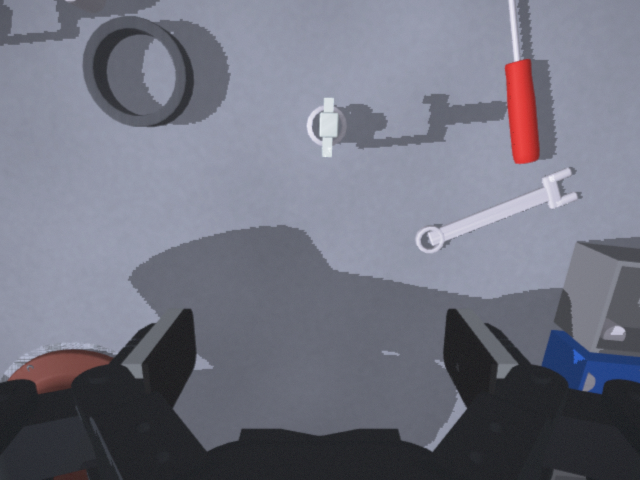

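>>> jog_arm(
  moves=[
    [3,22,0,0,100],
    [3,28,0,0,100],
    [3,28,0,0,100],
    [3,28,0,0,100],
    [0,28,0,0,100],
    [0,28,0,0,100],
    [0,28,0,0,100],
    [0,28,0,0,100],
    [0,28,0,0,100],
    [0,28,0,0,100],
    [-3,28,0,0,100],
    [-3,28,0,0,100],
    [-3,28,0,0,100],
    [-3,22,0,0,100],
    [0,8,0,0,100],
    [0,0,0,0,100],
    [0,0,0,0,100],
  ],
)

```text
time_s: 3.65
ee_pos: [0.3701, 0.1779, 0.3232]
tool_rot: [3.111, 0.431, -0.0]
contact_force: [-0.5, -0.2, 0.3]
width: 0.998
grip_force: 0.0
```

```bash
python3 - <<'E'
from h import *
o=bot.get_obs();print(o['time_s'],o['ee_pos'],o['tool_rot'])
W1=np.load('w1.npy',allow_pickle=True)[0]
a=plane(W1,328,97,.092);b=plane(W1,327.5,157,.092);c=plane(W1,328.5,124,.136)
print('small',a,b,c,np.degrees(np.arctan2(*(a-b)[1::-1])),np.linalg.norm(a-b))
W=camera_info('wrist');im=snapshot('wrist');np.save('w2.npy',[W],allow_pickle=True)
print(proj(W,(.4285,.2,.144)))
cv2.imwrite('pics/w2.png',im)
hsv=cv2.cvtColor(im,cv2.COLOR_BGR2HSV)
E
```

```text
3.65 [0.37007038 0.17787176 0.32318083] [ 3.11119261e+00  4.31446773e-01 -4.03242550e-04]
small [ 0.46074186 -0.19102895  0.092     ] [ 0.4137607  -0.20423071  0.092     ] [ 0.43939598 -0.19669144  0.136     ] 15.695419503068493 0.048800776954853756
(np.float64(311.13249271650056), np.float64(135.91904682985802))
```

View pics/w2.png

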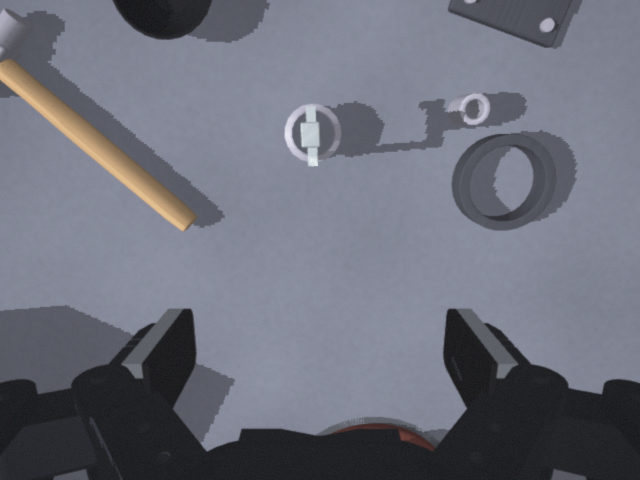

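```bash
python3 - <<'E'
from h import *
W=np.load('w2.npy',allow_pickle=True)[0]
a=plane(W,311,106,.1);b=plane(W,313,166,.1);c=plane(W,310.2,135,.144);d=plane(W,313,133.5,.036)
print('big',a,b,c,d,np.degrees(np.arctan2(*(a-b)[1::-1])),np.linalg.norm(a-b))
im=cv2.imread('pics/w2.png')
hsv=cv2.cvtColor(im,cv2.COLOR_BGR2HSV)[95:175,280:345]
m=((hsv[...,2]>190)&(hsv[...,0]<90)&(hsv[...,0]>40)).astype('u1')
n,l,s,ce=cv2.connectedComponentsWithStats(m)
for i in range(1,n):
  if s[i,4]>30: print(s[i],ce[i]+[280,95])
r=cv2.minAreaRect(cv2.findNonZero(m)); print(r)
E
```

```text
big [0.45048791 0.20700784 0.1       ] [0.40438567 0.19249069 0.1       ] [0.42894021 0.20082718 0.144     ] [0.42931087 0.20031205 0.036     ] 17.47871111701455 0.04833388125870722Traceback (most recent call last):
  File "<stdin>", line 11, in <module>
cv2.error: OpenCV(4.12.0) /io/opencv/modules/imgproc/src/convhull.cpp:143: error: (-215:Assertion failed) total >= 0 && (depth == CV_32F || depth == CV_32S) in function 'convexHull'
```

>>> jog_arm(
  moves=[
    [10,4,-15,0.3,100],
    [15,6,-25,0,100],
    [17,6,-30,0,100],
    [17,7,-30,0,100],
    [0,0,-20,0,100],
    [0,0,-20,0,100],
    [0,0,0,0,100],
    [0,0,0,0,100],
  ],
)

```text
time_s: 4.5
ee_pos: [0.429, 0.201, 0.1836]
tool_rot: [3.104, 0.48, -0.0]
contact_force: [0.9, -0.1, 0.5]
width: 0.995
grip_force: 0.0
```

>>> jog_arm(
  moves=[
    [0,0,-15,0,100],
    [0,0,-15,0,100],
    [0,0,-15,0,100],
    [0,0,-12,0,100],
    [0,0,0,0,100],
    [0,0,0,0,60],
    [0,0,0,0,30],
    [0,0,0,0,10],
    [0,0,0,0,0],
    [0,0,0,0,0],
    [0,0,0,0,0],
    [0,0,0,0,0],
    [0,0,0,0,0],
  ],
  squeeze=60,
)

```text
time_s: 5.8
ee_pos: [0.4293, 0.2019, 0.1269]
tool_rot: [3.104, 0.482, 0.002]
contact_force: [0.9, -0.2, 2.4]
width: 0.149
grip_force: 59.7
```

>>> jog_arm(
  moves=[
    [0,0,8,0,0],
    [0,0,15,0,0],
    [0,0,25,0,0],
    [0,0,30,0,0],
    [0,0,30,0,0],
    [5,-10,25,-0.4,0],
    [8,-20,25,-0.6,0],
    [10,-25,25,-0.6,0],
    [10,-25,25,-0.6,0],
    [10,-25,15,-0.6,0],
    [10,-25,8,-0.5,0],
    [10,-20,0,0,0],
    [5,-6,0,0,0],
    [0,0,0,0,0],
    [0,0,0,0,0],
    [0,0,0,0,0],
  ],
)

```text
time_s: 7.4
ee_pos: [0.4963, 0.0467, 0.357]
tool_rot: [-3.141, 0.057, 0.001]
contact_force: [-0.7, 0.1, -3.9]
width: 0.151
grip_force: 58.9
```

```bash
python3 - <<'E'
from h import *
o=bot.get_obs();print(o['time_s'],o['ee_pos'],o['tool_rot'],o['contact_force'])
W=camera_info('wrist');im=snapshot('wrist');np.save('w3.npy',[W],allow_pickle=True)
print(W)
cv2.imwrite('pics/w3.png',im)
E
```

```text
7.4 [0.49628139 0.04674381 0.35704369] [-3.14058463e+00  5.65128205e-02  1.34546169e-03] [-0.65170804  0.07072531 -3.94545959]
{'vfov': 59.863210162979804, 'cx': 319.29160261295056, 'cy': 244.32303994985463, 'origin': array([0.56278943, 0.04384434, 0.49196528]), 'rotation': array([-0.20745359,  0.21525257, -1.59660039])}
```

View pics/w3.png

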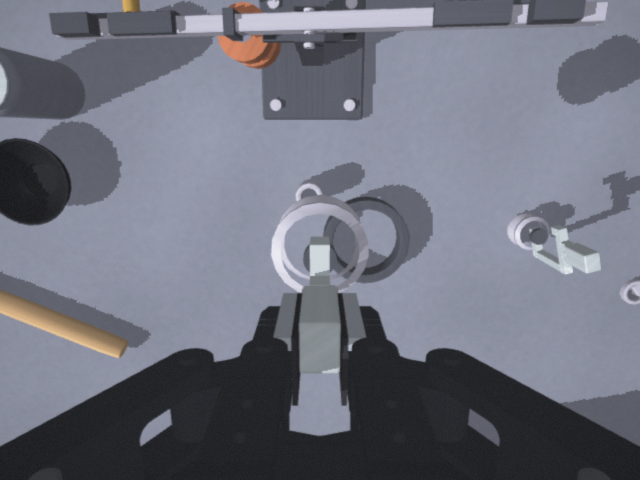

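```bash
python3 - <<'E'
from h import *
g=cv2.cvtColor(cv2.imread('pics/w3.png'),cv2.COLOR_BGR2GRAY).astype(int)
for v0 in range(-4,5,4):
  print('off',v0)
  for lo,hi in [(40,190),(425,615)]:
    print(lo,[int(g[max(0,round(24-(u-51)*14/556+v0)),u]) for u in range(lo,hi,2)])
for u in (60,98,140,200,350,400,470,522,560,600): print(u,g[0:42,u].tolist())
E
```

```text
off -4
40 [140, 141, 141, 141, 139, 103, 88, 89, 87, 88, 87, 88, 86, 86, 85, 86, 87, 86, 86, 86, 89, 87, 85, 82, 51, 49, 49, 50, 47, 77, 117, 119, 119, 116, 90, 92, 93, 90, 92, 92, 90, 91, 90, 94, 90, 92, 92, 90, 90, 90, 91, 89, 90, 90, 91, 90, 91, 90, 90, 90, 90, 90, 89, 89, 92, 82, 50, 55, 123, 126, 127, 126, 151, 197, 198]
425 [203, 204, 202, 202, 153, 97, 97, 98, 98, 98, 96, 95, 98, 96, 97, 96, 97, 98, 97, 97, 99, 97, 96, 95, 97, 97, 95, 95, 95, 94, 95, 93, 96, 95, 95, 94, 95, 94, 95, 93, 94, 95, 94, 93, 127, 129, 129, 128, 131, 194, 199, 179, 79, 75, 75, 89, 93, 92, 92, 92, 91, 92, 90, 89, 93, 90, 91, 91, 91, 90, 91, 89, 89, 91, 89, 90, 89, 88, 87, 89, 117, 123, 124, 123, 124, 125, 185, 190, 189, 190, 188, 161, 133, 134, 133]
off 0
40 [141, 141, 141, 140, 141, 121, 87, 87, 88, 86, 87, 86, 87, 88, 88, 88, 86, 88, 89, 87, 88, 87, 87, 85, 53, 49, 48, 51, 47, 61, 120, 124, 124, 121, 95, 92, 92, 91, 93, 91, 92, 92, 92, 92, 93, 94, 92, 92, 92, 92, 93, 94, 91, 92, 92, 92, 91, 94, 92, 92, 92, 93, 89, 93, 91, 84, 54, 51, 111, 127, 126, 128, 130, 194, 200]
425 [201, 203, 198, 197, 118, 10
[... 2425 characters left out ...]
 68, 92, 125, 132, 142, 148, 148, 149, 147, 146, 148, 147, 146, 146, 147, 146, 146]
522 [90, 92, 87, 77, 114, 146, 151, 153, 152, 151, 152, 151, 152, 164, 192, 199, 199, 199, 199, 198, 198, 196, 185, 157, 130, 127, 129, 128, 140, 141, 142, 141, 140, 144, 144, 142, 142, 142, 145, 143, 145, 146]
560 [90, 89, 89, 91, 90, 92, 90, 90, 89, 90, 88, 89, 91, 89, 90, 92, 92, 90, 86, 65, 59, 62, 63, 75, 108, 122, 125, 140, 141, 142, 141, 142, 142, 144, 144, 144, 143, 144, 139, 142, 140, 140]
600 [134, 136, 168, 185, 188, 190, 189, 189, 190, 191, 192, 192, 192, 192, 192, 194, 194, 192, 191, 188, 170, 135, 121, 132, 136, 138, 136, 139, 138, 138, 140, 139, 141, 143, 140, 143, 140, 140, 139, 140, 139, 142]
```

```bash
python3 - <<'E'
from h import *
from scipy.optimize import least_squares
np.set_printoptions(precision=4,suppress=True)
W=np.load('w3.npy',allow_pickle=True)[0]
row=lambda u:23.3+(u-200)*(11-23.3)/400
L=[(88,14,6),(98.5,0,6),(107.5,8,-6),(171.5,8,-56),(51.5,14,36)]
R=[(433.5,8,56),(512,8,6),(527.5,0,-6),(535,14,-6),(584,14,-36)]
def f(p,full=0):
    x0,y0,th,yaw,cL,cR=p
    ex=np.array([np.cos(yaw),np.sin(yaw),0]);e0=np.array([-np.sin(yaw),np.cos(yaw),0]);z=np.array([0,0,1])
    ey=e0*np.cos(th)-z*np.sin(th); ez=e0*np.sin(th)+z*np.cos(th)
    P=np.array([x0,y0,.153])+.007*ez
    r=[]
    def add(s,h,u): 
        q=P+ey*s+ez*h/1000; r.append(proj(W,q)[0]-u)
    for u,h,d in L: add(cL+d/1000,h,u)
    for u,h,d in R: add(-cR+d/1000,h,u)
    add(-.2,0,607)
    for s in (.09,-.06,-.19):
        a,b=proj(W,P+ey*s); r.append(b-row(a))
    return np.array(r)
s=least_squares(f,[.638,.046,.17,-.045,.145,.145]);print(s.x,np.degrees(s.x[3]));print(s.fun)
p=s.x
for n,c,sg in(('L',p[4],1),('R',p[5],-1)):
    for nm,d,h in(('ledge115',.115,.008),('notch',c,0)):
        yaw,th=p[3],p[2];e0=np.array([-np.sin(yaw),np.cos(yaw),0]);z=np.array([0,0,1.])
        ey=e0*np.cos(th)-z*np.sin(th); ez=e0*np.sin(th)+z*np.cos(th)
        print(n,nm,np.array([p[0],p[1],.153])+ez*(.007+h)+ey*d*sg)
E
```

```text
[ 0.6393  0.049   0.1342 -0.0396  0.1555  0.1441] -2.270804891081278
[-0.3108  1.2879  0.2963 -0.4506 -0.7751  0.5384 -0.0801 -0.5247 -0.5525
  0.6134 -0.001   0.0114 -0.0003 -0.0119]
L ledge115 [0.6439 0.1649 0.1525]
L notch [0.6454 0.2039 0.1391]
R ledge115 [ 0.6348 -0.0629  0.1832]
R notch [ 0.6336 -0.0927  0.1792]
```

>>> jog_arm(
  moves=[
    [5,-8,0,0,0],
    [10,-14,0,0,0],
    [14,-18,0,0,0],
    [14,-20,0,0,0],
    [14,-20,-10,0,0],
    [12,-18,-15,0,0],
    [6,-9,-20,0,0],
    [2,-3,-20,0,0],
    [0,0,-20,0,0],
    [0,0,-18,0,0],
    [0,0,-12,0,0],
    [0,0,-5,0,0],
    [0,0,0,0,0],
    [0,0,0,0,0],
    [0,0,0,0,0],
  ],
)

```text
time_s: 8.95
ee_pos: [0.5745, -0.0644, 0.2388]
tool_rot: [3.14, -0.059, 0.004]
contact_force: [0.1, -0.5, -4.4]
width: 0.15
grip_force: 58.9
```

```bash
python3 - <<'E'
from h import *
W=camera_info('wrist');im=snapshot('wrist');s=snapshot('scene')
o=bot.get_obs();print(o['time_s'],o['ee_pos'],o['tool_rot'],o['contact_force'])
S=camera_info('scene'); print(proj(S,(.635,-.063,.185)))
r=cv2.resize(s[130:290,180:380],None,fx=2.5,fy=2.5,interpolation=cv2.INTER_CUBIC)
w=cv2.resize(im[0:400],(300,188)); o=np.zeros((600,500,3),np.uint8);o[:400]=r;o[400:588,:300]=w
cv2.imwrite('pics/a1.png',o)
E
```

```text
9.05 [ 0.57429869 -0.06427936  0.23847715] [ 3.14061573e+00 -5.84924786e-02  2.90161616e-03] [ 0.58558184 -0.42916285 -4.11177798]
(np.float64(232.31883362928068), np.float64(204.39335836427804))
```

View pics/a1.png

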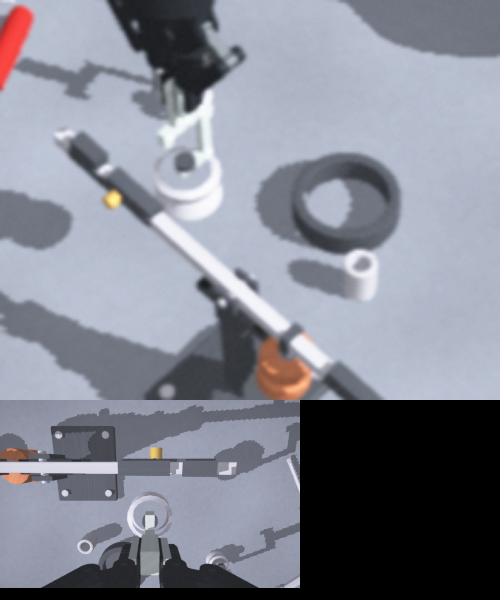

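>>> jog_arm(
  moves=[
    [5,0,-1,0,0],
    [6,0,-1,0,0],
    [6,0,0,0,0],
    [6,0,0,0,0],
    [6,0,0,0,0],
    [5,0,0,0,0],
    [3,0,0,0,0],
    [0,0,0,0,0],
    [0,0,0,0,0],
  ],
)

```text
time_s: 9.95
ee_pos: [0.6107, -0.0642, 0.2352]
tool_rot: [-3.141, 0.059, 0.001]
contact_force: [-0.3, 0.0, -5.0]
width: 0.152
grip_force: 58.9
```

>>> jog_arm(
  moves=[
    [4,0,0,0,0],
    [5,0,0,0,0],
    [5,0,0,0,0],
    [5,0,0,0,0],
    [4,0,0,0,0],
    [3,0,0,0,0],
    [0,0,0,0,0],
    [0,0,0,0,0],
  ],
)

```text
time_s: 10.75
ee_pos: [0.6368, -0.0642, 0.2352]
tool_rot: [-3.141, 0.059, 0.001]
contact_force: [-0.6, -0.3, -4.4]
width: 0.149
grip_force: 58.9
```

```bash
python3 - <<'E'
from h import *
f=[]
for i in range(3):
    W=camera_info('wrist');im=snapshot('wrist');o=bot.get_obs();f.append(o['contact_force'])
print(o['time_s'],o['ee_pos'],np.mean(f,0))
cv2.imwrite('pics/w4.png',im);np.save('w4.npy',[W],allow_pickle=True)
g=cv2.cvtColor(im,cv2.COLOR_BGR2GRAY).astype(int)
# sample in front side; print predicted pixels
print(proj(W,(.6348,-.0629,.185)),proj(W,(.6336,-.0927,.181)),proj(W,(.6368,-.0629,.2)))
E
```

```text
10.9 [ 0.63665822 -0.06416823  0.23529932] [-0.28617283  0.39127701 -3.95453416]
(np.float64(315.73235686956866), np.float64(280.4223659258687)) (np.float64(377.7719845051032), np.float64(277.6738271982456)) (np.float64(315.27841243461654), np.float64(288.06828151967164))
```

>>> jog_arm(
  moves=[
    [0,0,-3,0,0],
    [0,0,-3,0,0],
    [0,0,-3,0,0],
    [0,0,-3,0,0],
    [0,0,-2,0,0],
    [0,0,0,0,0],
    [0,0,0,0,0],
  ],
)

```text
time_s: 11.6
ee_pos: [0.6368, -0.0642, 0.2213]
tool_rot: [-3.141, 0.059, 0.0]
contact_force: [0.4, 0.3, -3.8]
width: 0.151
grip_force: 59.0
```

```bash
cat > ob.py <<'E'
from h import *
import sys
f=[]
for i in range(int(sys.argv[1]) if len(sys.argv)>1 else 3):
    im=snapshot('wrist');o=bot.get_obs();f.append(o['contact_force'])
print(round(o['time_s'],2),o['ee_pos'].round(4),np.mean(f,0).round(2),np.std(f,0).round(2))
E
python3 ob.py
```

```text
11.75 [ 0.6369 -0.0642  0.2216] [ 0.33 -0.2  -4.42] [0.43 0.28 0.17]
```

>>> jog_arm(
  moves=[
    [0,0,-2,0,0],
    [0,0,-2,0,0],
    [0,0,-2,0,0],
    [0,0,-2,0,0],
    [0,0,0,0,0],
    [0,0,0,0,0],
  ],
)

```text
time_s: 12.35
ee_pos: [0.6368, -0.0642, 0.2133]
tool_rot: [-3.141, 0.059, 0.0]
contact_force: [0.3, 0.2, -2.9]
width: 0.15
grip_force: 59.0
```

```bash
python3 ob.py
```

```text
12.5 [ 0.6368 -0.0642  0.2134] [-0.42  0.11 -3.02] [0.65 0.26 0.34]
```

>>> jog_arm(
  moves=[
    [0,-2,0,0,0],
    [0,-2,0,0,0],
    [-0.2,-2,0,0,0],
    [0,-2,0,0,0],
    [-0.2,-2,0,0,0],
    [0,-2,0,0,0],
    [-0.2,-2,0,0,0],
    [0,-2,0,0,0],
    [-0.2,-2,0,0,0],
    [0,0,0,0,0],
  ],
)

```text
time_s: 13.5
ee_pos: [0.636, -0.0827, 0.2134]
tool_rot: [3.14, -0.059, 0.0]
contact_force: [0.5, 0.5, -4.0]
width: 0.15
grip_force: 59.1
```

```bash
python3 ob.py
```

```text
13.65 [ 0.636  -0.0825  0.2134] [ 0.14 -0.56 -3.14] [0.78 0.53 0.77]
```

>>> jog_arm(
  moves=[
    [0,-1.5,0,0,0],
    [-0.2,-1.5,0,0,0],
    [0,-1.5,0,0,0],
    [0,-1.5,0,0,0],
    [0,0,0,0,0],
  ],
)

```text
time_s: 14.15
ee_pos: [0.6358, -0.0885, 0.2133]
tool_rot: [3.141, -0.059, -0.0]
contact_force: [-0.1, 0.2, -3.7]
width: 0.149
grip_force: 59.1
```

```bash
python3 ob.py 4
```

```text
14.35 [ 0.6358 -0.0884  0.2134] [ 0.22 -0.72 -2.49] [0.15 0.54 0.61]
```

>>> jog_arm(
  moves=[
    [0,-1,0,0,0],
    [0,-1,0,0,0],
    [0,-1,0,0,0],
    [0,0,0,0,0],
  ],
)

```text
time_s: 14.75
ee_pos: [0.6357, -0.0914, 0.213]
tool_rot: [3.141, -0.059, -0.001]
contact_force: [-0.7, -1.0, -4.0]
width: 0.148
grip_force: 58.9
```

```bash
python3 ob.py 4
```

```text
14.95 [ 0.6357 -0.0912  0.2131] [ 0.12  0.17 -4.02] [0.4  0.34 0.45]
```

>>> jog_arm(
  moves=[
    [0,-1,0,0,0],
    [0,0,0,0,0],
  ],
)

```text
time_s: 15.15
ee_pos: [0.6358, -0.0923, 0.2133]
tool_rot: [3.141, -0.059, -0.0]
contact_force: [-0.8, -0.5, -3.9]
width: 0.147
grip_force: 59.0
```

```bash
python3 ob.py 4
```

```text
15.35 [ 0.6358 -0.0922  0.2133] [ 0.22 -0.23 -4.07] [0.57 0.53 0.38]
```

>>> jog_arm(
  moves=[
    [0,-0.3,-2,0,0],
    [0,-0.3,-2,0,0],
    [0,-0.3,-2,0,0],
    [0,-0.3,-2,0,0],
    [0,-0.2,-2,0,0],
    [0,-0.2,-2,0,0],
    [0,0,0,0,0],
  ],
)

```text
time_s: 16.05
ee_pos: [0.6358, -0.0938, 0.201]
tool_rot: [3.141, -0.059, -0.0]
contact_force: [0.4, 0.3, -2.1]
width: 0.146
grip_force: 59.0
```

```bash
python3 ob.py 4
```

```text
16.25 [ 0.6358 -0.0938  0.2015] [ 0.31 -0.05 -2.95] [0.74 0.19 0.76]
```

>>> jog_arm(
  moves=[
    [0,-0.2,-2,0,0],
    [0,-0.2,-2,0,0],
    [0,-0.1,-2,0,0],
    [0,-0.1,-2,0,0],
    [0,0,-2,0,0],
    [0,0,-2,0,0],
    [0,0,-2,0,0],
    [0,0,-2,0,0],
    [0,0,-2,0,0],
    [0,0,-2,0,0],
    [0,0,0,0,0],
  ],
)

```text
time_s: 17.35
ee_pos: [0.6359, -0.0943, 0.1811]
tool_rot: [-3.141, 0.059, -0.0]
contact_force: [-0.6, 0.4, -0.4]
width: 0.147
grip_force: 59.5
```

```bash
python3 ob.py 4; python3 - <<'E'
from h import *
im=snapshot('wrist');W=camera_info('wrist');cv2.imwrite('pics/w5.png',im)
E
```

```text
17.55 [ 0.6359 -0.0943  0.1815] [-0.22  0.92 -0.32] [0.69 0.5  0.31]
```

View pics/w5.png

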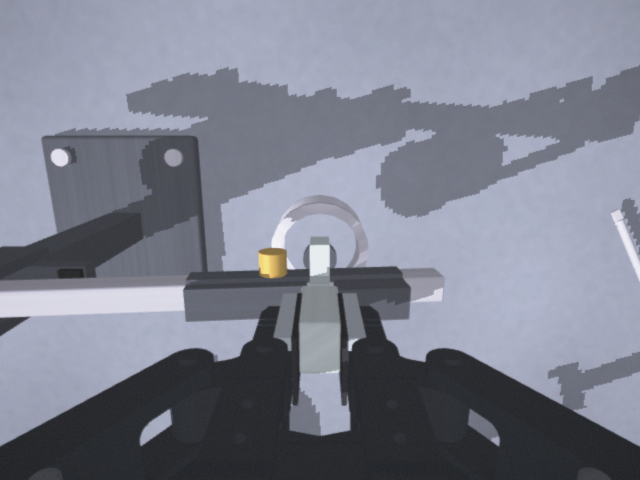

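>>> jog_arm(
  moves=[
    [0,0,-1,0,0],
    [0,0,0,0,0],
    [0,0,0,0,18],
    [0,0,0,0,22],
    [0,0,0,0,28],
    [0,0,0,0,40],
    [0,0,0,0,50],
    [0,0,0,0,50],
    [0,0,0,0,50],
    [0,0,0,0,50],
  ],
  squeeze=20,
)

```text
time_s: 18.6
ee_pos: [0.6358, -0.0944, 0.1803]
tool_rot: [3.141, -0.059, -0.0]
contact_force: [-0.2, -0.7, -0.5]
width: 0.499
grip_force: 0.0
```

```bash
python3 ob.py 3; python3 - <<'E'
from h import *
cv2.imwrite('pics/s5.png',snapshot('scene')); cv2.imwrite('pics/w6.png',snapshot('wrist'));np.save('w6.npy',[camera_info('wrist')],allow_pickle=True)
E
```

```text
18.75 [ 0.6358 -0.0944  0.1803] [-0.13 -0.26  0.46] [0.73 0.67 0.21]
```

>>> jog_arm(
  moves=[
    [0,0,5,0,50],
    [0,0,10,0,50],
    [0,0,20,0,50],
    [0,0,30,0,50],
    [0,0,35,0,50],
    [-5,-3,20,0,100],
    [-15,-8,5,0.4,100],
    [-25,-13,0,0.5,100],
    [-30,-16,0,0.5,100],
    [-32,-16,0,0.5,100],
    [-32,-16,-10,0.5,100],
    [-28,-15,-20,0.5,100],
    [-20,-10,-20,0.1,100],
    [-10,-5,-20,0,100],
    [0,0,-15,0,100],
    [0,0,0,0,100],
    [0,0,0,0,100],
  ],
)

```text
time_s: 20.55
ee_pos: [0.4395, -0.1963, 0.2211]
tool_rot: [3.111, 0.434, 0.001]
contact_force: [1.1, -0.3, 0.4]
width: 0.997
grip_force: 0.0
```

```bash
python3 ob.py 1; python3 - <<'E'
from h import *
cv2.imwrite('pics/s6.png',snapshot('scene'))
im=snapshot('wrist');W=camera_info('wrist');cv2.imwrite('pics/w7.png',im);np.save('w7.npy',[W],allow_pickle=True)
o=bot.get_obs();print(o['tool_rot'],proj(W,(.4392,-.1971,.136)))
E
```

```text
20.6 [ 0.4399 -0.1964  0.2217] [-0.26 -0.23  0.08] [0. 0. 0.]
[3.10993608e+00 4.34661713e-01 2.81801435e-03] (np.float64(319.0873513242833), np.float64(256.29150101246756))
```

>>> jog_arm(
  moves=[
    [0,0,-15,0,100],
    [0,0,-20,0,100],
    [0,0,-20,0,100],
    [0,0,-20,0,100],
    [0,0,-15,0,100],
    [0,0,-12,0,100],
    [0,0,0,0,100],
    [0,0,0,0,60],
    [0,0,0,0,30],
    [0,0,0,0,10],
    [0,0,0,0,0],
    [0,0,0,0,0],
    [0,0,0,0,0],
    [0,0,0,0,0],
    [0,0,0,0,0],
  ],
  squeeze=50,
)

```text
time_s: 22.2
ee_pos: [0.4392, -0.1967, 0.119]
tool_rot: [3.111, 0.433, 0.002]
contact_force: [1.1, -0.2, 3.8]
width: 0.158
grip_force: 49.4
```

```bash
python3 ob.py 1; python3 - <<'E'
from h import *
print(bot.get_obs()['tool_rot'])
s=cv2.imread('pics/s6.png')
cv2.imwrite('pics/a2.png',cv2.resize(s[130:330,190:390],None,fx=3,fy=3,interpolation=cv2.INTER_CUBIC))
E
```

```text
22.25 [ 0.4392 -0.1967  0.119 ] [ 0.43 -0.78  4.41] [0. 0. 0.]
[3.11069532e+00 4.33257674e-01 1.55116321e-03]
```

View pics/a2.png

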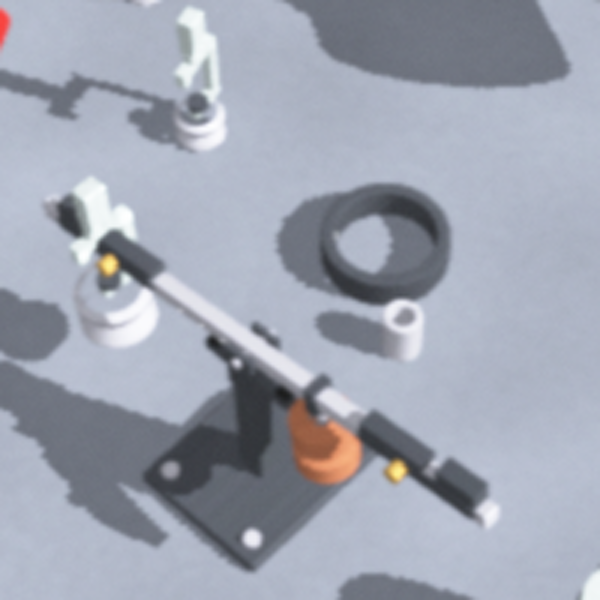

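>>> jog_arm(
  moves=[
    [0,0,8,0,0],
    [0,0,15,0,0],
    [0,0,25,0,0],
    [0,0,30,0,0],
    [0,0,30,0,0],
    [0,5,30,0,0],
    [0,15,25,0,0],
    [0,25,18,-0.3,0],
    [0,30,0,-0.3,0],
    [0,30,0,-0.3,0],
    [3,30,0,-0.3,0],
    [3,30,0,-0.3,0],
    [3,30,0,-0.3,0],
    [3,30,0,-0.3,0],
    [3,30,0,-0.3,0],
    [5,30,0,-0.3,0],
    [8,30,0,-0.3,0],
    [10,28,0,0,0],
    [10,17,0,0,0],
    [8,9,0,0,0],
  ],
)

```text
time_s: 24.25
ee_pos: [0.4948, 0.174, 0.2997]
tool_rot: [-3.141, 0.056, 0.0]
contact_force: [-0.3, -0.9, -0.7]
width: 0.152
grip_force: 48.9
```

```bash
python3 ob.py 1; python3 - <<'E'
from h import *
cv2.imwrite('pics/w8.png',snapshot('wrist'));print(bot.get_obs()['tool_rot'])
from scipy.optimize import least_squares
W=np.load('w3.npy',allow_pickle=True)[0]
L=[(88,14,6),(98.5,0,6),(107.5,8,-6),(171.5,8,-56),(51.5,14,36)]
R=[(433.5,8,56),(512,8,6),(527.5,0,-6),(535,14,-6),(584,14,-36)]
def f(p,th):
    y0,cL,cR,dx,dz=p;yaw=-.0396
    e0=np.array([-np.sin(yaw),np.cos(yaw),0]);z=np.array([0,0,1])
    ey=e0*np.cos(th)-z*np.sin(th); ez=e0*np.sin(th)+z*np.cos(th)
    P=np.array([.6393,y0,.153+dz])+.007*ez
    g=lambda s,h,u:proj(W,P+ey*s+ez*h/1000)[0]-u
    return [g(cL+d/1000,h,u) for u,h,d in L]+[g(-cR+d/1000,h,u) for u,h,d in R]+[g(-.2,0,607)]+[dz*1000/2]
for th in(.134,.165): s=least_squares(f,[.046,.15,.15,0,0],args=(th,));print(th,s.x.round(4),s.fun.round(1))
E
```

```text
24.3 [0.4956 0.1743 0.2995] [-1.01  1.05 -1.54] [0. 0. 0.]
[ 3.14084226e+00 -5.68501854e-02 -7.48646158e-04]
0.134 [ 0.049   0.1555  0.1441 -0.0008  0.    ] [-0.3  1.3  0.3 -0.4 -0.8  0.5 -0.1 -0.5 -0.6  0.6 -0.   0. ]
0.165 [ 5.180e-02  1.554e-01  1.459e-01 -2.650e-02 -1.000e-04] [-0.1  1.8  0.1 -2.6  1.  -1.2 -0.4 -0.  -0.6  2.1  0.  -0.1]
```

>>> jog_arm(
  moves=[
    [8,0,-5,0,0],
    [15,0,-10,0,0],
    [18,-1,-15,0,0],
    [18,-1,-15,0,0],
    [15,0,-14,0,0],
    [10,0,-10,0,0],
    [0,0,0,0,0],
    [0,0,0,0,0],
    [0,0,0,0,0],
    [0,0,0,0,0],
  ],
)

```text
time_s: 25.35
ee_pos: [0.5788, 0.1707, 0.2316]
tool_rot: [-3.141, 0.058, -0.003]
contact_force: [-0.4, -0.6, -1.5]
width: 0.152
grip_force: 48.9
```

```bash
python3 ob.py 5; python3 - <<'E'
from h import *
im=snapshot('wrist');W=camera_info('wrist');cv2.imwrite('pics/w9.png',im)
# predicted pixels of left-arm features at theta=-0.10, bar row profile
g=cv2.cvtColor(im,cv2.COLOR_BGR2GRAY).astype(int)
for y0 in(.049,.0518):
  for th in (-.08,-.1,-.12):
    yaw=-.0396;e0=np.array([-np.sin(yaw),np.cos(yaw),0]);z=np.array([0,0,1])
    ey=e0*np.cos(th)-z*np.sin(th); ez=e0*np.sin(th)+z*np.cos(th);P=np.array([.6393,y0,.153])+.007*ez
    print(y0,th,[tuple(int(round(c)) for c in proj(W,P+ey*s+ez*h)) for s,h in((.0995,.008),(.1495,.008),(.1615,0),(.1615,.014),(.1915,.014),(.2,0))])
a,b=proj(W,P+ey*.09),proj(W,P+ey*.2)
for u in range(40,480,6):
    v=a[1]+(u-a[0])*(b[1]-a[1])/(b[0]-a[0]); print((u,int(g[int(v),u])),end=' ')
E
```

```text
25.6 [0.5787 0.1707 0.2307] [-0.23 -0.01 -1.7 ] [0.29 0.5  0.55]
0.049 -0.08 [(367, 133), (252, 133), (226, 133), (222, 133), (147, 133), (137, 133)]
0.049 -0.1 [(368, 133), (252, 133), (226, 133), (222, 133), (145, 133), (135, 133)]
0.049 -0.12 [(370, 133), (253, 133), (225, 133), (222, 133), (144, 133), (132, 133)]
0.0518 -0.08 [(360, 133), (246, 133), (220, 133), (215, 133), (140, 133), (131, 133)]
0.0518 -0.1 [(362, 133), (246, 133), (219, 133), (215, 133), (138, 133), (128, 133)]
0.0518 -0.12 [(364, 133), (246, 133), (219, 133), (215, 133), (136, 133), (125, 133)]
(40, 165) (46, 164) (52, 166) (58, 166) (64, 172) (70, 172) (76, 170) (82, 171) (88, 171) (94, 173) (100, 172) (106, 172) (112, 172) (118, 170) (124, 173) (130, 174) (136, 221) (142, 217) (148, 103) (154, 101) (160, 102) (166, 102) (172, 104) (178, 102) (184, 105) (190, 105) (196, 104) (202, 103) (208, 102) (214, 101) (220, 103) (226, 151) (232, 157) (238, 158) (244, 156) (250, 157) (256, 105) (262, 107) (268, 107) (274, 106) (280, 106) (286, 105) (292, 106) (298, 104) (304, 104) (310, 104) (316, 104) (322, 104) (328, 103) (334, 103) (340, 104) (346, 103) (352, 102) (358, 102) (364, 101) (370, 157) (376, 158) (382, 158) (388, 157) (394, 158) (400, 218) (406, 218) (412, 218) (418, 218) (424, 219) (430, 219) (436, 220) (442, 219) (448, 102) (454, 103) (460, 101) (466, 136) (472, 215) (478, 218)
```

>>> jog_arm(
  moves=[
    [5,0,0,0,0],
    [8,0,0,0,0],
    [8,0,0,0,0],
    [8,0,0,0,0],
    [6,0,0,0,0],
    [3,0,0,0,0],
    [0,0,0,0,0],
    [0,0,0,0,0],
  ],
)

```text
time_s: 26.45
ee_pos: [0.6167, 0.1706, 0.2302]
tool_rot: [3.141, -0.059, -0.001]
contact_force: [-0.4, -0.7, -1.9]
width: 0.153
grip_force: 48.9
```

>>> jog_arm(
  moves=[
    [4,0,0,0,0],
    [5,0,0,0,0],
    [6,0,0,0,0],
    [6,0,0,0,0],
    [5,0,0,0,0],
    [4,0,0,0,0],
    [0,0,0,0,0],
    [0,0,0,0,0],
  ],
)

```text
time_s: 27.25
ee_pos: [0.6468, 0.1706, 0.2302]
tool_rot: [3.141, -0.059, -0.001]
contact_force: [-0.5, 0.2, -1.2]
width: 0.154
grip_force: 48.9
```

```bash
python3 ob.py 5
```

```text
27.5 [0.6466 0.1706 0.2303] [ 0.21 -0.2  -1.52] [0.53 0.45 0.32]
```

>>> jog_arm(
  moves=[
    [0,0,-3,0,0],
    [0,0,-3,0,0],
    [0,0,-3,0,0],
    [0,0,-3,0,0],
    [0,0,-2,0,0],
    [0,0,-2,0,0],
    [0,0,-2,0,0],
    [0,0,-2,0,0],
    [0,0,-2,0,0],
    [0,0,-2,0,0],
    [0,0,0,0,0],
    [0,0,0,0,0],
  ],
)

```text
time_s: 28.7
ee_pos: [0.6469, 0.1706, 0.2065]
tool_rot: [-3.141, 0.059, -0.0]
contact_force: [-0.0, 0.9, 0.6]
width: 0.153
grip_force: 49.1
```

```bash
python3 ob.py 6
```

```text
29.0 [0.6469 0.1706 0.2064] [ 0.19  0.61 -0.02] [0.33 0.55 0.43]
```

>>> jog_arm(
  moves=[
    [0,2,0,0,0],
    [0.2,2,0,0,0],
    [0,2,0,0,0],
    [0.2,2,0,0,0],
    [0,2,0,0,0],
    [0.2,2,0,0,0],
    [0,2,0,0,0],
    [0.2,2,0,0,0],
    [0,2,0,0,0],
    [0.2,2,0,0,0],
    [0,2,0,0,0],
    [0,2,0,0,0],
    [0,0,0,0,0],
  ],
)

```text
time_s: 30.3
ee_pos: [0.6478, 0.1951, 0.2063]
tool_rot: [-3.141, 0.058, -0.0]
contact_force: [-0.6, 0.0, -0.1]
width: 0.155
grip_force: 49.1
```

```bash
python3 ob.py 6
```

```text
30.6 [0.6478 0.1949 0.2064] [-0.13  1.12 -0.31] [0.32 0.59 0.44]
```

>>> jog_arm(
  moves=[
    [0.2,1.5,0,0,0],
    [0,1.5,0,0,0],
    [0,1,0,0,0],
    [0,0,0,0,0],
  ],
)

```text
time_s: 31.0
ee_pos: [0.648, 0.1987, 0.2062]
tool_rot: [3.141, -0.059, -0.0]
contact_force: [0.8, 0.3, -0.1]
width: 0.154
grip_force: 49.1
```

```bash
python3 ob.py 6
```

```text
31.3 [0.648  0.1986 0.2063] [ 0.27 -0.66 -0.29] [0.53 0.5  0.63]
```

>>> jog_arm(
  moves=[
    [0,1,0,0,0],
    [0,1,0,0,0],
    [0,0,0,0,0],
  ],
)

```text
time_s: 31.6
ee_pos: [0.648, 0.2008, 0.2063]
tool_rot: [-3.141, 0.058, 0.0]
contact_force: [-1.1, -0.3, -0.0]
width: 0.155
grip_force: 49.1
```

```bash
python3 ob.py 6
```

```text
31.9 [0.648  0.2007 0.2063] [-0.03 -0.1   0.06] [0.2  0.42 0.31]
```

>>> jog_arm(
  moves=[
    [0,1,0,0,0],
    [0,1,0,0,0],
    [0,0,0,0,0],
  ],
)

```text
time_s: 32.2
ee_pos: [0.6478, 0.2029, 0.2059]
tool_rot: [-3.141, 0.058, 0.001]
contact_force: [0.4, 0.8, -1.0]
width: 0.154
grip_force: 48.9
```

```bash
python3 ob.py 6
```

```text
32.5 [0.6479 0.2027 0.2062] [ 0.29  0.3  -1.02] [0.63 0.54 0.32]
```

>>> jog_arm(
  moves=[
    [0,0.5,-1.5,0,0],
    [0,0.5,-1.5,0,0],
    [0,0.3,-1.5,0,0],
    [0,0.2,-1.5,0,0],
    [0,0,-1.5,0,0],
    [0,0,-1.5,0,0],
    [0,0,-1,0,0],
    [0,0,0,0,0],
    [0,0,0,0,0],
  ],
)

```text
time_s: 33.4
ee_pos: [0.6481, 0.2042, 0.1964]
tool_rot: [-3.141, 0.059, -0.0]
contact_force: [-0.1, -0.8, 0.3]
width: 0.154
grip_force: 49.1
```

```bash
python3 ob.py 8
```

```text
33.8 [0.6481 0.2042 0.1964] [ 0.22 -0.11 -0.09] [0.68 0.47 0.52]
```

>>> jog_arm(
  moves=[
    [0,0,-1,0,0],
    [0,0,0,0,0],
    [0,0,0,0,18],
    [0,0,0,0,22],
    [0,0,0,0,28],
    [0,0,0,0,40],
    [0,0,0,0,50],
    [0,0,0,0,50],
    [0,0,0,0,50],
    [0,0,0,0,50],
  ],
  squeeze=20,
)

```text
time_s: 34.8
ee_pos: [0.648, 0.2041, 0.1953]
tool_rot: [-3.141, 0.059, -0.0]
contact_force: [0.3, 0.2, -0.3]
width: 0.5
grip_force: 0.0
```

>>> jog_arm(
  moves=[
    [0,0,5,0,50],
    [0,0,10,0,50],
    [0,0,20,0,50],
    [0,0,30,0,50],
    [0,0,35,0,50],
    [0,0,30,0,50],
    [-15,-12,20,0,50],
    [-25,-25,10,0,50],
    [-30,-30,0,0,50],
    [-30,-30,0,0,50],
    [-25,-30,0,0,50],
    [-15,-20,0,0,50],
    [-10,-10,0,0,50],
    [0,0,0,0,50],
    [0,0,0,0,50],
    [0,0,0,0,50],
    [0,0,0,0,50],
    [0,0,0,0,50],
    [0,0,0,0,50],
  ],
)

```text
time_s: 36.7
ee_pos: [0.4982, 0.0475, 0.3551]
tool_rot: [-3.141, 0.058, 0.001]
contact_force: [0.0, 0.0, 0.1]
width: 0.501
grip_force: 0.0
```

```bash
python3 ob.py 1; python3 - <<'E'
from h import *
im=snapshot('wrist');W=camera_info('wrist');cv2.imwrite('pics/w10.png',im);cv2.imwrite('pics/s10.png',snapshot('scene'))
im2=snapshot('wrist'); print('motion',np.abs(im.astype(int)-im2).mean())
def fr(th):
    yaw=-.0396;e0=np.array([-np.sin(yaw),np.cos(yaw),0]);z=np.array([0,0,1])
    ey=e0*np.cos(th)-z*np.sin(th); ez=e0*np.sin(th)+z*np.cos(th);return np.array([.6393,.049,.153])+.007*ez,ey,ez,np.array([np.cos(yaw),np.sin(yaw),0])
for th in(-.05,0,.05):
    P,ey,ez,ex=fr(th)
    print(th,[tuple(int(round(c)) for c in proj(W,P+ey*s+ez*h)) for s,h in((.0995,.008),(.1495,.008),(.1555,.05),(.1615,.014),(.1915,.014),(-.088,.008),(-.138,.008),(-.144,.05),(-.15,.014),(-.18,.014),(-.2,0))])
g=cv2.cvtColor(im,cv2.COLOR_BGR2GRAY).astype(int);P,ey,ez,ex=fr(0)
a,b=proj(W,P+ey*.09),proj(W,P-ey*.2)
for u in range(2,640,4):
    v=a[1]+(u-a[0])*(b[1]-a[1])/(b[0]-a[0]); print((u,int(g[int(np.clip(v,0,479)),u])),end=' ')
E
```

```text
36.75 [0.4981 0.0474 0.3551] [ 0.28  0.6  -0.33] [0. 0. 0.]
motion 1.4192024739583333
-0.05 [(165, 17), (90, 16), (45, -3), (67, 13), (20, 13), (434, 21), (503, 22), (545, 6), (524, 20), (565, 21), (580, 26)]
0 [(166, 19), (94, 19), (48, 1), (72, 17), (28, 16), (435, 20), (506, 20), (546, 2), (527, 18), (571, 18), (588, 23)]
0.05 [(168, 21), (99, 22), (52, 5), (78, 20), (36, 20), (435, 18), (509, 17), (548, -2), (531, 15), (577, 14), (596, 19)]
(2, 133) (6, 134) (10, 132) (14, 136) (18, 137) (22, 136) (26, 131) (30, 82) (34, 81) (38, 82) (42, 81) (46, 83) (50, 83) (54, 80) (58, 81) (62, 121) (66, 127) (70, 125) (74, 125) (78, 124) (82, 109) (86, 97) (90, 99) (94, 68) (98, 63) (102, 64) (106, 63) (110, 85) (114, 89) (118, 87) (122, 88) (126, 86) (130, 89) (134, 91) (138, 89) (142, 87) (146, 88) (150, 90) (154, 89) (158, 89) (162, 90) (166, 67) (170, 121) (174, 126) (178, 126) (182, 146) (186, 187) (190, 185) (194, 185) (198, 188) (202, 187) (206, 187) (210, 187) (214, 190) (218, 191) (222, 107) (226, 94) (230, 93) (234, 112) (238, 129) (242, 190) (246, 189) (250, 190) (254, 189) (258,
[... 324 characters left out ...]
 (378, 187) (382, 188) (386, 186) (390, 188) (394, 187) (398, 186) (402, 187) (406, 187) (410, 186) (414, 188) (418, 185) (422, 188) (426, 187) (430, 186) (434, 82) (438, 90) (442, 92) (446, 91) (450, 88) (454, 90) (458, 89) (462, 89) (466, 89) (470, 89) (474, 91) (478, 88) (482, 88) (486, 87) (490, 86) (494, 87) (498, 85) (502, 87) (506, 99) (510, 183) (514, 179) (518, 176) (522, 137) (526, 130) (530, 128) (534, 128) (538, 118) (542, 64) (546, 83) (550, 84) (554, 84) (558, 83) (562, 83) (566, 83) (570, 106) (574, 121) (578, 120) (582, 140) (586, 141) (590, 138) (594, 141) (598, 138) (602, 134) (606, 137) (610, 136) (614, 136) (618, 137) (622, 135) (626, 131) (630, 132) (634, 130) (638, 132)
```

```bash
python3 -c "
from rig import bot
print(bot.hand_in())"
```

```text
the job is handed in; nothing more can be done
None
```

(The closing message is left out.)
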